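# Slide a lighting-box cover home under its lip and onto its pins

## Robot

A 6-joint arm with a two-finger parallel gripper is mounted at the origin on the work surface. World frame = base frame: x ahead of the robot, y to its left, z up, the work surface at z = 0. Lengths are in m, angles in rad, forces in N, time in s.
With the tool pointing down it reaches from about 0.425 to 1.125 m from the base axis. Payload 14.9 kg.
Tool frame: the origin (TCP) lies on the centre line of the jaws, within the pads' length; the fingertips stand env.tcp_to_tips ahead of it and the grasp point (between the pads) is the TCP (env.tcp_to_tips is the distance from the TCP to the fingertips, in m); z points along the fingers, y is the direction in which the jaws open and shut (so a half turn about z gives the same grasp; the last joint's range is limited). The gripper opens to 91 mm and grips with 3 to 60 N. Pads are 32 mm wide; open, the fingers measure 118 mm over their backs; the gripper's body (76 mm by 178 mm) begins 60 mm behind the grasp point.
Start: joints at [-1.161, 0.379, 1.734, -0, 1.028, -0.033], TCP at [0.3, -0.633, 0.233] pointing down, gripper open.
Joint ranges: [-2.77, 2.77], [-0.74, 2.19], [0, 2.66], [-1.06, 4.2], [0.31, 2.87], [-3.08, 3.08]. Speed limits (rad/s): [1.89, 1.89, 2.39, 3.14, 3.14, 3.14].

## Interface

Orientations are given as a unit quaternion [x, y, z, w].
In Python, from cell import env gives the robot as it stands.
- The arm moves only by the shell command python3 -m inch 'ROWS' [FORCE]. ROWS is JSON, a list of rows, each a list of 5 numbers: the shift along the world's x, y, z in m, then the turn about the world's z in rad, then the gripper command: -1 is fully open, 1 is shut, values between are in proportion. A call has 1 to 10 rows; each row shifts and turns the commanded pose from where the row before left it; what a row does not reach is not made up. A row lasts 1/8 s, in which the tool goes at most 62.5 mm and 10.7 degrees, less where a joint would pass 70% of its speed; a pose out of reach is approached as far as the arm can. A call with a gripper value outside its range is refused whole. The fingers move at their own pace and stop on an object; FORCE is the grip in N (left out, the last holds). Time passes only in rows, so rows that do not move let the fingers close. It gives the time, the measured TCP pose, the force and the opening at its end, in the units of the state.
- env.state(): the state, without advancing time (a new reading comes with each control period).
- env.camera(name): name is "scene" or "side" or "wrist"; returns a dict with "frame" (384x512x3 uint8, red, green, blue), "fx", "fy", "cx", "cy" (pixels), "rvec" (rotation vector, rad) and "tvec" (3), from world to camera coordinates, as OpenCV has them; the wrist camera has in their place "mount" (4x4, takes a point from camera to tool coordinates, whose origin is the TCP and whose axes are the flange's). Camera axes: x right, y down, z forward; pixel columns grow to the right and rows downward; lengths in m; the calibration is good to about 2 mm. A picture is of the moment at which its call begins: read the wrist's pose just before it. There is no depth.
- env.sign_off(): hands the job in, once; it reports no verdict.
The state is a dict: "clock": time; "joint_pos": joint angles; "joint_vel": joint speeds; "joint_efforts": joint torques, N m; "tool_pos": TCP position; "eef_rot": TCP orientation; "contact_force": force on the tool from outside, world axes, zero at the start; "wrist_torque": the same for the moment, N m; "width": opening from 0.0 (shut) to 1.0 (fully open).
Only numpy, scipy, OpenCV 4.12 (cv2) and the standard library are available. Lean on these libraries where they do the work, as an engineer would, in place of code of your own. Each camera call takes 0.05 s, during which the arm holds its last target. There are 200 camera calls.

## Task

The aluminium cover of the wall unit's lighting box has been left pulled forward, perched on its two pins, with a crystal tumbler standing on it. Set the tumbler down upright on the shelf, without dropping it, then slide the cover back under the box's rear lip until it drops over both pins and lies flush on the box. Leave the other tumbler, the ashtray, the tin and the bottle opener where they stand.

Things in the scene. Friction and masses are not known exactly. Their poses are not given: they have to be found in the camera images.
- box: Grey plastic lighting box fixed to the shelf, open-topped. Origin: at shelf height, right below the seated cover's centre; walls span x -76 to +93, y -56 to +56 mm. -x (front) faces roughly to the robot. Rim top 40 mm above the shelf, rim 26 mm wide at sides and front, 33 at the rear.
- pin_left (a point): Top centre of the pin at box x=-65, y=+38 mm. Each of the two steel pins stands 6 mm above the front rim, 8 mm diameter, the upper 2.5 mm tapering to 4 mm. Axes as the box's.
- pin_right (a point): Top centre of the other pin, at box x=-65, y=-38 mm.
- lip (a point): Middle of the lower front edge of the rear lip, box x=+61 mm, 11 mm above the rim. The lip is 4 mm thick, as wide as the box, and overhangs the rim from a stop wall whose face is at box x=+81 mm. Axes as the box's.
- cover: Loose flat aluminium plate, 160 (x) by 120 (y) by 5 mm, 0.18 kg, no handle; two 12 mm square through holes for the pins at x=-65, y=+38 and -38 mm. Origin: centre of its underside. Seated: origin 40 mm above the box's origin, axes parallel, rear edge 1 mm from the stop; it then overhangs the walls by 4 mm at front and sides.
- cover_front (a point): Middle of the cover's front edge, on its underside (cover x=-80 mm). Axes as the cover's. At the start the cover lies 26 to 46 mm forward of seated, up to 10 mm sideways, turned up to 0.12 rad, its front on the pin tops and its rear edge on the rim, so front up by about 0.05 rad. It slides with ordinary friction when its edges are pushed.
- tumbler_a: Empty straight-sided crystal tumbler that stands on the cover at the start, 62 mm diameter, 85 mm high, 3 mm wall, 10 mm base, about 0.22 kg. Origin: centre of its underside, z up its axis.
- tumbler_b: A second tumbler of the same shape standing on the shelf near the box: a bystander. Origin: centre of its underside.
- ashtray: Round green glass ashtray, 90 mm diameter, 32 mm high: a bystander on the shelf. Origin: centre of its underside.
- tin: Round aluminium tin with screw-top lid, 66 mm diameter, 44 mm high: a bystander on the shelf. Origin: centre of its underside.
- opener: Flat steel bottle opener, lying on the shelf, reaching from x=-65 to x=+64 mm, 35 mm wide, 5 mm thick: a bystander. Origin: on its underside near its middle.
Things that resemble listed ones, but are neither listed nor needed, are in the scene too. Leave any black or pink look-alike of the tumbler_a alone. Several things have the shape of the cover; the one meant has the colours described above.

How it is judged:
On the way, in this order (a step that is already met when the one before it is completed fails the run):
1. the tumbler from the cover stands released, upright on the shelf (height (world z) of tumbler_a below 0.006 m and angle between tumbler_a's own z axis and vertical below 0.08 rad and contact force between the fingers and tumbler_a below 0.1 N and linear speed of tumbler_a below 0.02 m/s), for 0.2 s.
2. the cover lies seated on the box: under the lip, over both pins, flush (x of cover in the frame of box between -0.0035 and 0.0035 m and y of cover in the frame of box between -0.0035 and 0.0035 m and z of cover in the frame of box below 0.042 m and angle between the z axis of cover and the z axis of box, either way round below 0.02 rad and linear speed of cover below 0.02 m/s), for 0.2 s.
At the end, for the whole second after the job is handed in: The cover lies at rest on the box within 3.5 mm of its seated place along and across, less than 2 mm above the rim and parallel to it within 0.02 rad; the tumbler that stood on it stands at rest on the shelf, upright within 0.08 rad, released (all of step 1 and all of step 2); the robot touches nothing.
It fails at once if a bystander (other tumbler, ashtray, tin, opener) shifted more than 15 mm (distance of any of tumbler_b, ashtray, tin, opener from where it was at the start of the episode above 0.015 m).
It fails at once if the tumbler from the cover tipped more than 0.5 rad (angle between tumbler_a's own z axis and vertical above 0.5 rad).
It fails at once if the tumbler from the cover dropped (falling out of the fingers faster than 0.6 m/s) (linear speed of tumbler_a above 0.6 m/s and contact force between the fingers and tumbler_a below 0.05 N).
It also fails if it takes over 72 s, if anything falls off the work surface, if the arm or the gripper's body presses on something with over 40 N, if the wrist force passes 120 N, or if a joint passes its speed limit or range.

## Working session

There is one attempt and no reset: what is moved stays moved. The work goes in short steps, Python scripts to look and compute and a shell command to move; the robot and the scene stay as the last step left them, time stands still between calls to the robot, and variables do not carry over. Pictures are saved under pics/ and viewed, about 8 in all and at most 12, crops included, and the job is handed in when it is done.

```bash
ls; mkdir -p pics; cat > h.py <<'E'
import numpy as np, cv2
from scipy.spatial.transform import Rotation as R
from cell import env
def cam(name):
    s=env.state(); c=env.camera(name)
    K=np.array([[c['fx'],0,c['cx']],[0,c['fy'],c['cy']],[0,0,1.]])
    if name=='wrist':
        T=np.eye(4);T[:3,:3]=R.from_quat(s['eef_rot']).as_matrix();T[:3,3]=s['tool_pos']
        W=T@np.array(c['mount']); Rw=W[:3,:3].T; t=-Rw@W[:3,3]
    else:
        Rw=cv2.Rodrigues(np.array(c['rvec'],float))[0]; t=np.array(c['tvec'],float).ravel()
    return c['frame'],K,Rw,t
def save(name,fn):
    f,K,Rw,t=cam(name); cv2.imwrite(f'pics/{fn}.png',f[:,:,::-1]); np.savez(f'pics/{fn}.npz',K=K,R=Rw,t=t); return f
def load(fn):
    d=np.load(f'pics/{fn}.npz'); return d['K'],d['R'],d['t']
def px2w(fn,uv,z):
    K,Rw,t=load(fn); d=Rw.T@np.linalg.inv(K)@np.array([uv[0],uv[1],1.]); o=-Rw.T@t
    return o+d*(z-o[2])/d[2]
def w2px(fn,p):
    K,Rw,t=load(fn); q=K@(Rw@np.array(p,float)+t); return q[:2]/q[2]
def crop(fn,x0,y0,x1,y1,k,out):
    im=cv2.imread(f'pics/{fn}.png')[y0:y1,x0:x1]; cv2.imwrite(f'pics/{out}.png',cv2.resize(im,None,fx=k,fy=k,interpolation=cv2.INTER_CUBIC))
E
python3 - <<'E'
from h import *
import cv2
a=save('scene','s0'); b=save('side','d0')
for n in('s0','d0'):
    K,Rw,t=load(n); print(n,-Rw.T@t,K[0,0], Rw[2])
s=env.state(); print(s['tool_pos'],s['eef_rot'],env.tcp_to_tips)
E
```

```text
pics
s0 [ 0.96386865 -0.59910309  0.77363919] 446.43256274997185 [-0.41041898  0.55468051 -0.72379955]
d0 [ 0.45131504 -0.74354358  0.72970684] 409.10730764360693 [ 0.11985326  0.70953539 -0.69440242]
[ 0.29978913 -0.63217431  0.23233561] [ 9.75590357e-01  2.19597834e-01 -1.00738192e-04 -4.86542637e-04] 0.019
```

View pics/s0.png

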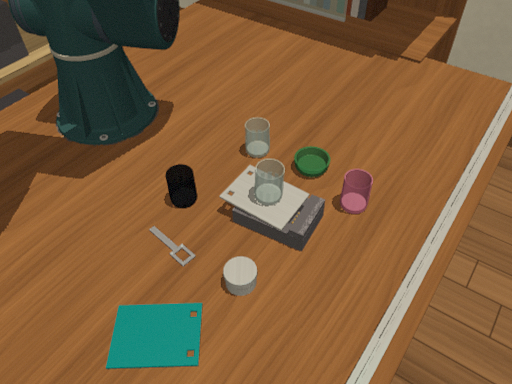

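View pics/d0.png

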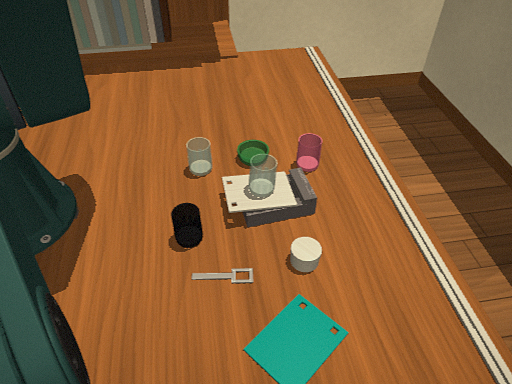

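The scene shows the box with its white cover at about (265,200) in s0, tumbler_a standing on it. Tumbler_b is at (257,140), the ashtray at (312,162), the tin at (240,275) and the opener at (172,245). I'll enlarge both views.

```bash
python3 - <<'E'
from h import *
crop('s0',205,140,335,250,6,'s0c'); crop('d0',210,145,330,235,6,'d0c')
for n,l in(('s0',dict(tb=(257,150),ash=(312,168),tin=(240,285),op1=(152,229),op2=(193,260),pink=(354,205),black=(182,200))),('d0',dict(tb=(200,168),ash=(253,160),tin=(306,264),op1=(193,276),op2=(252,276),pink=(308,164),black=(187,238)))):
    for k,v in l.items(): print(n,k,px2w(n,v,0.0).round(3))
E
```

```text
s0 tb [ 0.45   0.108 -0.   ]
s0 ash [0.602 0.13  0.   ]
s0 tin [ 0.654 -0.24   0.   ]
s0 op1 [ 0.409 -0.237 -0.   ]
s0 op2 [ 0.538 -0.248  0.   ]
s0 pink [0.744 0.078 0.   ]
s0 black [ 0.406 -0.135  0.   ]
d0 tb [0.449 0.116 0.   ]
d0 ash [0.598 0.127 0.   ]
d0 tin [ 0.654 -0.24   0.   ]
d0 op1 [ 0.41  -0.232  0.   ]
d0 op2 [ 0.533 -0.252  0.   ]
d0 pink [0.745 0.086 0.   ]
d0 black [ 0.403 -0.126  0.   ]
```

View pics/s0c.png

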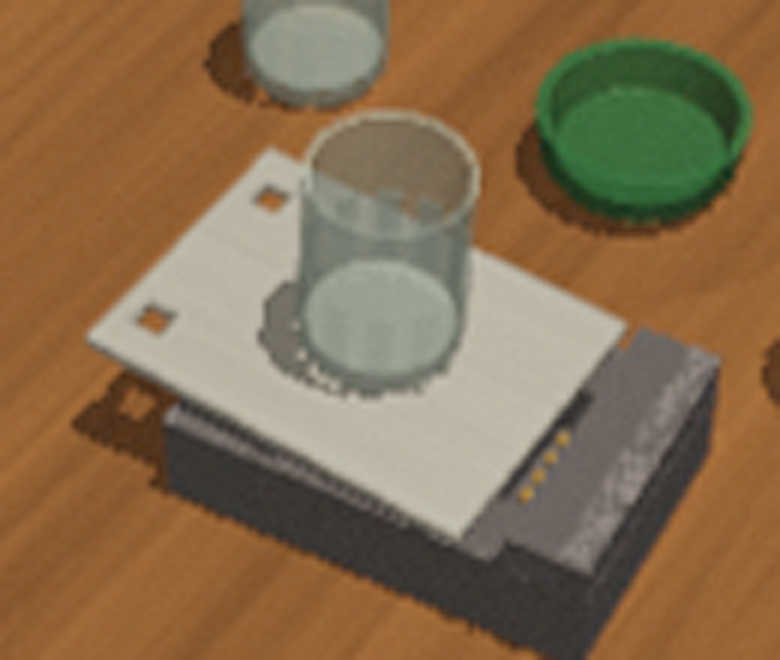

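View pics/d0c.png

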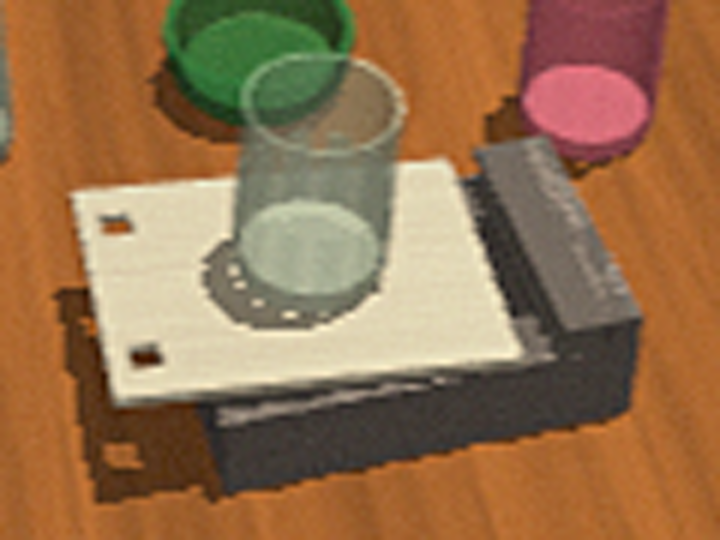

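Crop s0c shows the lip corners at (640,335), (718,360), (590,575) and (505,545). The cover corners are (272,150), (88,337), (462,540) and (627,327), and the tumbler rim centre is at (392,176). The same features are visible in d0c. Next I fit the poses from both views.

```bash
cat > fit.py <<'E'
from h import *
from scipy.optimize import least_squares
S=lambda u,v:(205+u/6-.4,140+v/6-.4); D=lambda u,v:(210+u/6-.4,145+v/6-.4)
box=[((61,56,55),(640,335),(478,152)),((93,56,55),(718,360),(548,140)),((93,-56,55),(590,575),(640,318)),((61,-56,55),(505,545),(570,330)),((-76,-56,0),(167,487),(225,493)),((93,-56,0),None,(632,410))]
cov=[((-80,60,5),(272,150),(73,193)),((-80,-60,5),(88,337),(113,400)),((80,-60,5),(462,540),(522,357)),((80,60,5),(627,327),(447,160)),((-65,38,5),(271,198),(116,224)),((-65,-38,5),(155,319),(146,355))]
def fit(L,f,x0):
    def r(p):
        o=[]
        for q,s,d in L:
            w=f(p,np.array(q)/1000)
            if s: o+=list(w2px('s0',w)-S(*s))
            if d: o+=list(w2px('d0',w)-D(*d))
        return o
    s=least_squares(r,x0,loss='soft_l1'); return s.x,np.round(r(s.x),1)
fb=lambda p,q:R.from_euler('z',p[2]).apply(q)+[p[0],p[1],0]
b,rb=fit(box,fb,[.6,0,0]); print('box',b.round(4),rb)
fc=lambda p,q:R.from_euler('ZYX',[p[3],p[4],0]).apply(q)+p[:3]
c,rc=fit(cov,fc,[.6,0,.045,0,.05]); print('cover',c.round(4),rc)
print('cover in box',R.from_euler('z',-b[2]).apply(c[:3]-[b[0],b[1],0]).round(4),c[3]-b[2])
for n,u in(('s0',S(392,176)),('d0',D(324,104))): print('rim',px2w(n,u,.132).round(4))
for n,u in(('s0',S(383,318)),('d0',D(310,246))): print('base',px2w(n,u,.058).round(4))
E
python3 fit.py
```

```text
box [ 0.6138 -0.0543  0.0964] [ 0.7 -1.5 -0.4  0.3  1.1 -0.4 -0.   0.2 -0.  -0.2  0.8  0.8 -0.  -1.2
 -0.4  1.3  0.7  0.4  0.   1.  -0.4  1.5]
cover [ 0.5812 -0.0479  0.0443  0.0299  0.0562] [ 0.  -0.7 -0.1  0.3  0.  -0.3  0.5  0.7 -0.2 -0.6  0.3  1.1  0.4 -0.8
  0.2  0.5  0.2 -0.6  0.1  0.5  0.3 -0.5  0.1  0.7]
cover in box [-0.0318  0.0095  0.0443] -0.06654112878642379
rim [ 0.5934 -0.0455  0.132 ]
rim [ 0.5939 -0.0413  0.132 ]
base [ 0.5899 -0.0454  0.058 ]
base [ 0.5901 -0.0405  0.058 ]
```

```bash
python3 -m inch '[[0.021,0.042,0,0.116,-1],[0.021,0.042,0,0.116,-1],[0.021,0.042,0,0.116,-1],[0.021,0.042,0,0.116,-1],[0.021,0.042,0,0.116,-1],[0.021,0.042,0,0.116,-1],[0.021,0.042,0,0.116,-1],[0.021,0.042,0,0.116,-1],[0.021,0.042,0,0.116,-1],[0.021,0.042,0,0.116,-1]]' 20
python3 -m inch '[[0.021,0.042,0,0,-1],[0.021,0.042,0,0,-1],[0.021,0.042,0,0,-1],[0.018,0.042,0,0,-1],[0,0,0,0,-1]]'
python3 - <<'E'
from h import *
save('wrist','w0')
for n,p in dict(rim=(.5937,-.043,.132),base=(.59,-.043,.058)).items(): print(n,w2px('w0',p))
E
```

```text
clock: 1.35
tool_pos: [0.5103, -0.211, 0.2329]
eef_rot: [0.694, 0.72, -0.0, -0.0]
contact_force: [0.6, -0.9, -0.3]
width: 0.998
clock: 1.98
tool_pos: [0.5915, -0.0423, 0.2326]
eef_rot: [0.695, 0.719, -0.0, -0.0]
contact_force: [-0.2, 0.3, -1.0]
width: 1.001
rim [255.71901266 196.51056472]
base [252.13103153 177.02722066]
```

View pics/w0.png

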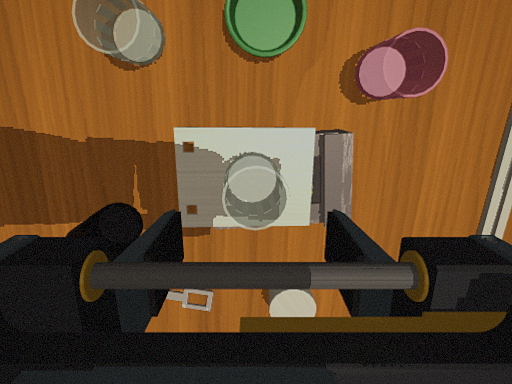

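The wrist view puts the rim at (254,197) and the base at (252,177), within 2 px of prediction. Descending to grasp.

```bash
python3 -m inch '[[0,0,-0.03,0,-1],[0,0,-0.03,0,-1],[0,0,-0.03,0,-1],[0,0,-0.02,0,-1],[0,0,-0.016,0,-1],[0,0,0,0,0.3],[0,0,0,0,0.6],[0,0,0,0,1],[0,0,0,0,1],[0,0,0,0,1]]' 20
python3 -m inch '[[0,0,0,0,1],[0,0,0,0,1],[0,0,0.01,0,1],[0,0,0.02,0,1],[0,0,0.03,0,1],[0,0,0.03,0,1],[0,0,0,0,1]]'
```

```text
clock: 3.28
tool_pos: [0.5915, -0.0445, 0.1077]
eef_rot: [0.696, 0.718, 0.0, 0.0]
contact_force: [-0.9, 0.8, 6.4]
width: 0.678
clock: 4.15
tool_pos: [0.5923, -0.0446, 0.2]
eef_rot: [0.696, 0.718, 0.001, 0.002]
contact_force: [0.8, -0.1, -3.5]
width: 0.664
```

```bash
python3 -m inch '[[-0.005,0.02,0,0,1],[-0.005,0.035,0,0,1],[-0.005,0.04,0,0,1],[-0.005,0.04,0,0,1],[-0.005,0.04,0,0,1],[-0.005,0.04,0,0,1],[-0.005,0.04,0,0,1],[-0.005,0.035,0,0,1],[0,0.02,0,0,1],[0,0,0,0,1]]'
python3 -m inch '[[0,0,-0.03,0,1],[0,0,-0.03,0,1],[0,0,-0.03,0,1],[0,0,-0.025,0,1],[0,0,-0.01,0,1],[0,0,0,0,1]]'
python3 - <<'E'
from h import *
save('side','d1');crop('d1',150,80,330,230,4,'d1c')
E
```

```text
clock: 5.4
tool_pos: [0.5503, 0.2665, 0.1961]
eef_rot: [0.695, 0.719, -0.001, -0.0]
contact_force: [-0.0, -0.2, -2.4]
width: 0.666
clock: 6.15
tool_pos: [0.5508, 0.2649, 0.0716]
eef_rot: [0.696, 0.718, -0.0, -0.0]
contact_force: [0.1, 0.9, -1.4]
width: 0.667
```

View pics/d1c.png

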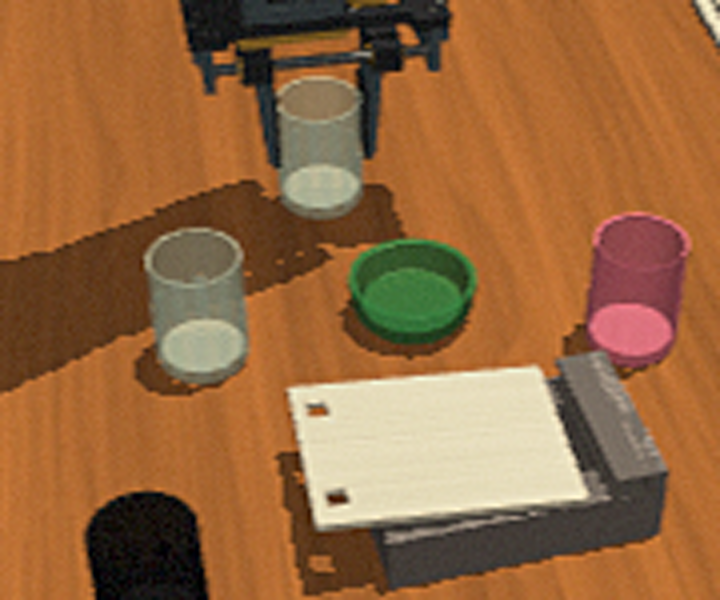

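The tumbler hangs upright between the fingers at about (320,150), just above clear shelf. The cover is unmoved. I lower it until contact.

```bash
python3 -m inch '[[0,0,-0.004,0,1],[0,0,-0.004,0,1],[0,0,0,0,1]]'; python3 -m inch '[[0,0,-0.003,0,1],[0,0,0,0,1]]'
```

```text
clock: 6.58
tool_pos: [0.5508, 0.2655, 0.0638]
eef_rot: [0.696, 0.718, -0.0, -0.0]
contact_force: [0.7, -0.4, -3.0]
width: 0.661
clock: 6.82
tool_pos: [0.5508, 0.2655, 0.0608]
eef_rot: [0.696, 0.718, -0.0, -0.0]
contact_force: [0.2, -0.5, -4.5]
width: 0.66
```

```bash
python3 -m inch '[[0,0,-0.002,0,1],[0,0,0,0,1]]'; python3 -m inch '[[0,0,-0.0015,0,1],[0,0,0,0,1]]'
```

```text
clock: 7.08
tool_pos: [0.5509, 0.2654, 0.0596]
eef_rot: [0.696, 0.718, -0.0, -0.0]
contact_force: [-5.3, -3.5, 11.3]
width: 0.663
clock: 7.32
tool_pos: [0.5509, 0.2656, 0.0587]
eef_rot: [0.696, 0.718, -0.0, -0.0]
contact_force: [-8.4, -1.7, 20.7]
width: 0.66
```

```bash
python3 -m inch '[[0,0,0.002,0,1],[0,0,0,0,0.3],[0,0,0,0,0],[0,0,0,0,-0.5],[0,0,0,0,-1],[0,0,0,0,-1],[0,0,0,0,-1],[0,0,0,0,-1]]'; python3 -m inch '[[0,0,0.03,0,-1],[0,0,0.04,0,-1],[0,0,0.05,0,-1],[0,0,0,0,-1]]'
```

```text
clock: 8.32
tool_pos: [0.551, 0.2655, 0.0595]
eef_rot: [0.696, 0.718, 0.0, 0.0]
contact_force: [-0.5, 0.2, 0.4]
width: 1.001
clock: 8.82
tool_pos: [0.5529, 0.2663, 0.1833]
eef_rot: [0.696, 0.718, 0.003, 0.001]
contact_force: [0.1, 0.6, 0.7]
width: 0.996
```

```bash
python3 -m inch '[[0.004,-0.04,0.004,0,-1],[0.005,-0.04,0.004,0.02,-1],[0.005,-0.04,0.004,0.02,-1],[0.005,-0.04,0.004,0.02,-1],[0.005,-0.04,0.004,0,-1],[0.005,-0.04,0,0,-1],[0.005,-0.04,0,0,-1],[0.005,-0.036,0,0,-1],[0,0,0,0,-1],[0,0,0,0,-1]]'
python3 - <<'E'
from h import *
save('wrist','w1');crop('w1',140,90,380,270,3.3,'w1c')
print(w2px('w1',(.6138,-.0543,.045)))
E
```

```text
clock: 10.07
tool_pos: [0.5895, -0.0501, 0.1987]
eef_rot: [0.674, 0.739, -0.0, -0.0]
contact_force: [0.2, -0.0, -0.8]
width: 1.0
[275.38128315 186.65530746]
```

View pics/w1c.png

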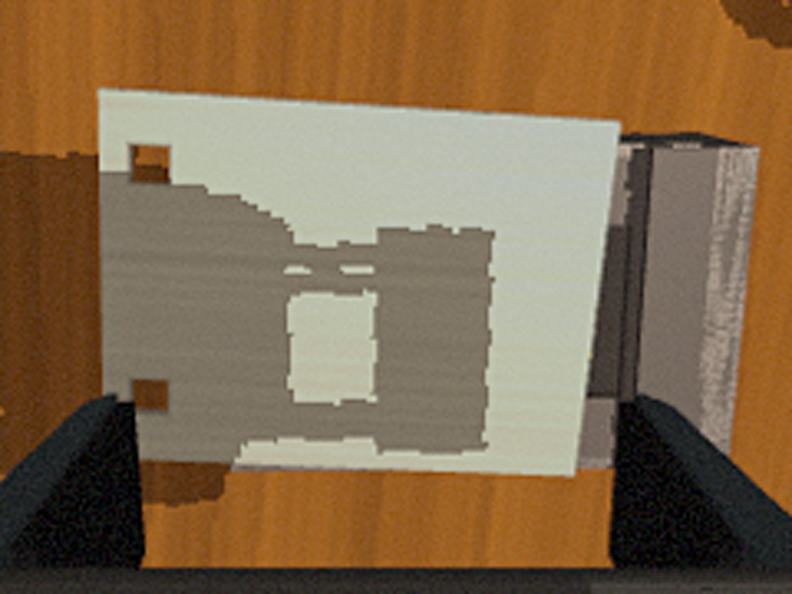

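Crop w1c shows the cover corners at (100,90), (619,122) and (575,475), and the holes at (150,163) and (150,395). The lip's front edge runs from (652,150) to (637,400) and its rear edge from (758,148) to (735,450). I refine the box and cover fits with these.

```bash
cat > fit2.py <<'E'
from h import *
import io,contextlib
with contextlib.redirect_stdout(io.StringIO()): from fit import *
W=lambda u,v:np.array((140+u/3.3-.35,90+v/3.3-.35))
for a,b_ in(((652,150),(637,400)),((758,148),(735,450))):
    p,q=px2w('w1',W(*a),.055),px2w('w1',W(*b_),.055); d=p-q; print('edge',p.round(4),q.round(4),'yaw',np.arctan2(-d[0],d[1]))
wb=[((61,56,55),(652,150)),((93,56,55),(758,148))]
wc=[((-80,60,5),(100,90)),((80,60,5),(619,122)),((80,-60,5),(575,475)),((-65,38,5),(150,163)),((-65,-38,5),(150,395))]
def fitw(L,WL,f,x0,wt=2):
    def r(p):
        o=[]
        for q,s,d in L:
            w=f(p,np.array(q)/1000)
            if s: o+=list(w2px('s0',w)-S(*s))
            if d: o+=list(w2px('d0',w)-D(*d))
        for q,s in WL: o+=list(wt*(w2px('w1',f(p,np.array(q)/1000))-W(*s)))
        return o
    s=least_squares(r,x0,loss='soft_l1'); return s.x,np.round(r(s.x),1)
for L,WL in((box,wb),([],wb)): b,rb=fitw(L,WL,fb,b); print('box',b.round(4),rb[-4:])
for L,WL in((cov,wc),([],wc)): c2,rc=fitw(L,WL,fc,c); print('cover',c2.round(4),rc[-10:])
E
python3 fit2.py
```

```text
edge [0.6685 0.0075 0.055 ] [ 0.6775 -0.0729  0.055 ] yaw 0.11154848009062594
edge [0.7005 0.011  0.055 ] [ 0.7129 -0.0874  0.055 ] yaw 0.1261187576696666
box [ 0.6136 -0.0543  0.1015] [ 0.2 -0.2 -0.1  0.4]
box [ 0.6142 -0.0549  0.1109] [ 0.1  0.  -0.1 -0. ]
cover [ 0.5816 -0.0476  0.0439  0.0269  0.0444] [-0.4 -1.1  0.9 -0.2 -1.  -0.2 -0.1  1.   0.1  0.4]
cover [ 0.5814 -0.0478  0.0431  0.0301  0.0263] [-0.2 -0.4  0.4 -0.3 -0.8  0.1 -0.1  1.3  0.5 -0.2]
```

```bash
python3 -m inch '[[-0.001,0.03,0,0.013,-1],[0,0.035,0,0,-1],[0,0.03,0,0,-1],[0,0,-0.035,0,-1],[0,0,-0.04,0,-1],[0,0,-0.04,0,-1],[0,0,-0.02,0,-1],[0,0,-0.008,0,-1],[0,0,0,0,-1]]'
```

```text
clock: 11.25
tool_pos: [0.5892, 0.0447, 0.0569]
eef_rot: [0.669, 0.743, 0.0, 0.0]
contact_force: [0.2, -0.0, 0.3]
width: 1.004
```

```bash
python3 -m inch '[[0.0003,-0.003,-0.001,0,-1],[0.0003,-0.003,0,0,-1],[0.0003,-0.003,0,0,-1],[0.0003,-0.003,0,0,-1],[0,0,0,0,-1]]';python3 -m inch '[[0.0003,-0.003,0,0,-1],[0.0003,-0.003,0,0,-1],[0,0,0,0,-1]]';python3 -m inch '[[0.0003,-0.003,0,0,-1],[0.0003,-0.002,0,0,-1],[0,0,0,0,-1]]'
python3 - <<'E'
from h import *
save('side','d2'); save('scene','s2')
a=cv2.imread('pics/s2.png')[130:250,200:340]; b=cv2.imread('pics/d2.png')[140:240,200:335]
f=lambda i:cv2.resize(i,(560,int(i.shape[0]*560/i.shape[1])),interpolation=cv2.INTER_CUBIC)
a=cv2.resize(a,None,fx=2.8,fy=2.8,interpolation=2);b=cv2.resize(b,None,fx=2.8,fy=2.8,interpolation=2)
o=np.zeros((max(a.shape[0],b.shape[0]),a.shape[1]+b.shape[1],3),np.uint8);o[:a.shape[0],:a.shape[1]]=a;o[:b.shape[0],a.shape[1]:]=b
cv2.imwrite('pics/c2.png',o);print(a.shape)
E
```

```text
clock: 11.88
tool_pos: [0.5902, 0.0322, 0.0555]
eef_rot: [0.669, 0.743, 0.0, 0.0]
contact_force: [-0.0, 0.0, -0.6]
width: 1.002
clock: 12.25
tool_pos: [0.5907, 0.0263, 0.0554]
eef_rot: [0.669, 0.743, -0.0, 0.0]
contact_force: [0.2, 1.2, -0.7]
width: 1.0
clock: 12.62
tool_pos: [0.5914, 0.0213, 0.0554]
eef_rot: [0.669, 0.743, 0.0, 0.0]
contact_force: [1.0, -0.8, 0.1]
width: 1.001
(336, 392, 3)
```

View pics/c2.png

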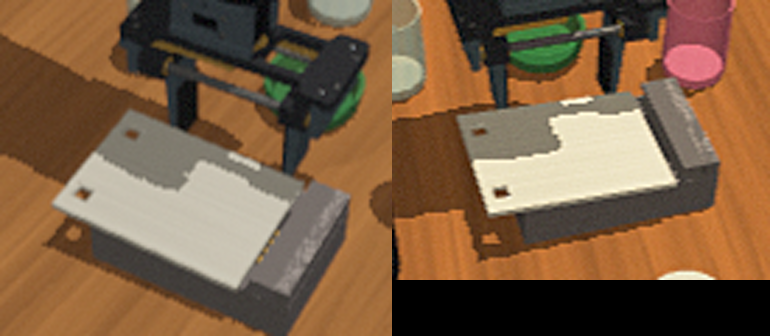

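The cover is now nearly square with the box and its rear is near the lip. I push the last 1.5 mm, back off, and turn the gripper for the front push.

```bash
python3 -m inch '[[0,-0.0015,0,0,-1],[0,0,0,0,-1],[0,0.012,0,0,-1],[0,0.005,0.02,0,-1],[0,0,0.04,0,-1],[0,0,0.04,0,-1],[0,0,0.04,0,-1],[-0.01,-0.01,0,-0.17,-1],[-0.01,-0.01,0,-0.17,-1],[-0.01,-0.01,0,-0.17,-1]]'
python3 -m inch '[[-0.01,-0.012,0,-0.17,-1],[-0.01,-0.013,0,-0.17,-1],[-0.01,-0.013,0,-0.18,-1],[-0.01,-0.013,0,-0.18,-1],[-0.01,-0.013,0,-0.18,-1],[-0.01,-0.01,0,-0.18,-1],[0,0,0,0,-1],[0,0,0,0,-1]]'
python3 - <<'E'
from h import *
f=save('wrist','w2')
print(w2px('w2',(.6138,-.0545,.045)), w2px('w2',(.53,-.06,.05)))
cv2.imwrite('pics/w2c.png',cv2.resize(cv2.imread('pics/w2.png'),(768,576),interpolation=cv2.INTER_CUBIC))
E
```

```text
clock: 13.98
tool_pos: [0.5611, 0.0072, 0.1969]
eef_rot: [0.836, 0.548, 0.001, 0.0]
contact_force: [0.1, 0.4, -0.4]
width: 1.004
clock: 14.98
tool_pos: [0.5018, -0.0666, 0.1961]
eef_rot: [0.998, 0.055, 0.0, 0.0]
contact_force: [-0.1, -0.6, -0.5]
width: 1.001
[253.49586905  69.86659645] [249.90200436 156.6796654 ]
```

View pics/w2c.png

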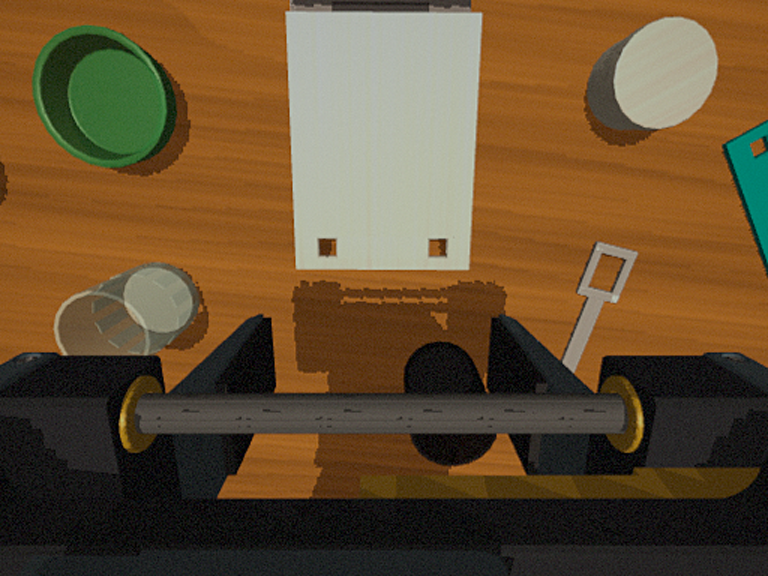

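The cover (w2c) has corners at (297,269), (470,269), (481,13) and (287,12), with holes at (327,247) and (438,247). All bystanders are in place.

```bash
python3 - <<'E'
from h import *
from scipy.optimize import least_squares
P=[((-80,60,5),(297,269)),((-80,-60,5),(470,269)),((80,-60,5),(481,13)),((80,60,5),(287,12)),((-65,38,5),(327,247)),((-65,-38,5),(438,247))]
f=lambda p,q:R.from_euler('ZYX',[p[2],.05,0]).apply(q)+[p[0],p[1],.0438]
r=lambda p:np.concatenate([w2px('w2',f(p,np.array(q)/1000))-(np.array(u)/1.5-.2) for q,u in P])
s=least_squares(r,[.585,-.055,.1]);p=s.x;print(p.round(4),r(p).round(1))
b=np.array([.6138,-.0545]);print(R.from_euler('z',-.105).apply([*(p[:2]-b),0]).round(4),p[2]-.105)
E
```

```text
[ 0.5869 -0.0594  0.1074] [-0.  -0.3 -0.6  0.   0.6 -0.2 -0.7 -0.   0.6  0.2  0.1  0.4]
[-0.0273 -0.002   0.    ] 0.002404315877181748
```

```bash
python3 -m inch '[[-0.016,-0.0015,0,0,-1],[-0.016,-0.0015,0,0,-1],[0,0,-0.035,0,-1],[0,0,-0.04,0,-1],[0,0,-0.04,0,-1],[0,0,-0.018,0,-1],[0,0,-0.007,0,-1],[0.005,0.0005,0,0,-1],[0.005,0.0005,0,0,-1],[0,0,0,0,-1]]'
python3 -m inch '[[0.004,0.0004,0,0,-1],[0.004,0.0004,0,0,-1],[0.004,0.0004,0,0,-1],[0.004,0.0004,0,0,-1],[0.004,0.0004,0,0,-1],[0.004,0.0004,0,0,-1],[0,0,0,0,-1]]'
python3 -m inch '[[0.003,0.0003,0,0,-1],[0.003,0.0003,0,0,-1],[0.003,0.0003,0,0,-1],[0,0,0,0,-1]]'
python3 - <<'E'
from h import *
save('wrist','w3');save('side','d3'); save('scene','s3')
f=lambda n,x0,y0,x1,y1,k:cv2.resize(cv2.imread(f'pics/{n}.png')[y0:y1,x0:x1],None,fx=k,fy=k,interpolation=2)
a=f('d3',205,140,335,240,3);b=f('s3',205,130,335,250,3);c=f('w3',90,0,400,250,1.25)
o=np.zeros((680,790,3),np.uint8)
for im,x,y in((a,0,0),(b,395,0),(c,0,365)): 
    o[y:y+im.shape[0],x:x+im.shape[1]]=im[:680-y,:790-x]
cv2.imwrite('pics/c3.png',cv2.resize(o,(697,600)))
E
```

```text
clock: 16.27
tool_pos: [0.4803, -0.0691, 0.0562]
eef_rot: [0.999, 0.053, 0.001, 0.0]
contact_force: [-0.1, 0.2, 0.0]
width: 1.0
clock: 17.15
tool_pos: [0.5037, -0.0666, 0.0555]
eef_rot: [0.999, 0.053, 0.0, 0.0]
contact_force: [-0.6, -0.5, 0.6]
width: 1.0
clock: 17.65
tool_pos: [0.5127, -0.0657, 0.0555]
eef_rot: [0.999, 0.053, 0.0, 0.0]
contact_force: [0.1, -0.1, -0.1]
width: 0.999
```

View pics/c3.png

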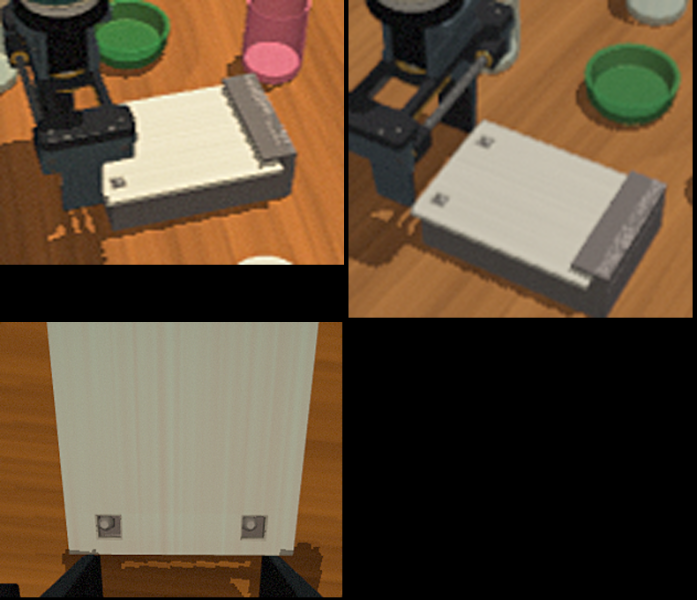

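Both pins now show inside the holes, at about (108,525) and (254,525) in c3. The cover is under the lip. I enlarge the holes to read the offsets.

```bash
python3 - <<'E'
from h import *
im=cv2.imread('pics/w3.png'); k=12
o=np.hstack([cv2.resize(im[165:210,x:x+33],None,fx=k,fy=k,interpolation=2) for x in(172,304)])
cv2.imwrite('pics/c4.png',o);print(o.shape)
Rz=R.from_euler('z',.105)
for y in(.038,-.038): print(w2px('w3',Rz.apply([-.065,y,.046])+[.6138,-.0545,0]))
K,Rw,t=load('w3');print(-Rw.T@t)
E
```

```text
(540, 792, 3)
[186.17104573 183.21527619]
[318.33479144 183.28551184]
[ 0.59217531 -0.05741657  0.20798786]
```

View pics/c4.png

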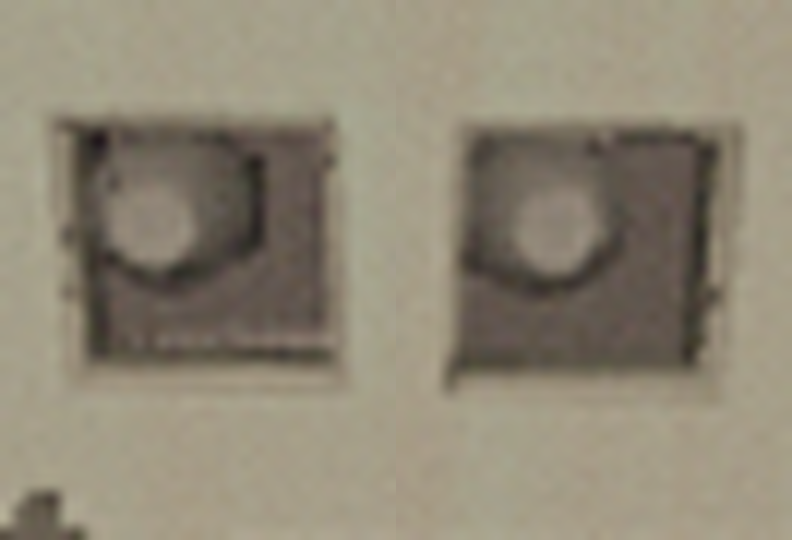

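In c4 the pin-to-pin spacing (133.0 px) matches the hole spacing (132.5 px), so the pin tops sit level with the plate top and the cover has dropped over them. The holes are about 1.4 mm forward and 2 mm to the right of the pins, which is within play. I'll back off and probe the plate's top gently to confirm it is flush.

```bash
python3 -m inch '[[-0.01,-0.001,0,0,-1],[0,0,0.03,0,-1],[0,0,0.015,0,-1],[0.03,0.003,0,0,-1],[0.03,0.003,0,0,-1],[0,0,-0.02,0,-1],[0,0,-0.01,0,-1],[0,0,-0.004,0,-1],[0,0,0,0,-1]]'; python3 -m inch '[[0,0,-0.001,0,-1],[0,0,0,0,-1]]'; python3 -m inch '[[0,0,-0.001,0,-1],[0,0,0,0,-1]]'; python3 -m inch '[[0,0,-0.001,0,-1],[0,0,0,0,-1]]'
```

```text
clock: 18.92
tool_pos: [0.5617, -0.0608, 0.0661]
eef_rot: [0.999, 0.053, -0.0, -0.0]
contact_force: [1.3, 0.1, -0.1]
width: 0.998
clock: 19.18
tool_pos: [0.5624, -0.0607, 0.0657]
eef_rot: [0.999, 0.053, 0.0, 0.0]
contact_force: [0.7, 0.9, -0.0]
width: 1.0
clock: 19.42
tool_pos: [0.5623, -0.0607, 0.0645]
eef_rot: [0.999, 0.053, 0.0, 0.0]
contact_force: [-0.2, -1.2, -0.9]
width: 1.001
clock: 19.68
tool_pos: [0.5624, -0.0607, 0.0642]
eef_rot: [0.999, 0.053, -0.0, -0.0]
contact_force: [-6.7, -0.2, 18.0]
width: 1.0
```

Contact came at TCP 0.0642, so the tips were at 0.045 m. That is exactly the seated top height. I retreat and take a last look.

```bash
python3 -m inch '[[0,0,0.02,0,-1],[0,0,0.04,0,-1],[0,0,0.05,0,-1],[-0.03,-0.04,0.03,0,-1],[-0.04,-0.05,0.03,0,-1],[-0.02,-0.05,0.02,0,-1],[0,-0.04,0,0,-1],[0,-0.04,0,0,-1],[0,0,0,0,-1],[0,0,0,0,-1]]'
python3 - <<'E'
from h import *
save('side','d5'); save('scene','s5')
f=lambda n,x0,y0,x1,y1,k:cv2.resize(cv2.imread(f'pics/{n}.png')[y0:y1,x0:x1],None,fx=k,fy=k,interpolation=2)
a=f('d5',180,80,330,290,2.66);b=f('s5',210,60,360,270,2.66)
cv2.imwrite('pics/c5.png',np.hstack([a,b])[:600,:800])
E
```

```text
clock: 20.92
tool_pos: [0.4768, -0.2745, 0.2503]
eef_rot: [0.999, 0.053, 0.0, -0.0]
contact_force: [0.2, 0.3, -0.0]
width: 1.001
```

View pics/c5.png

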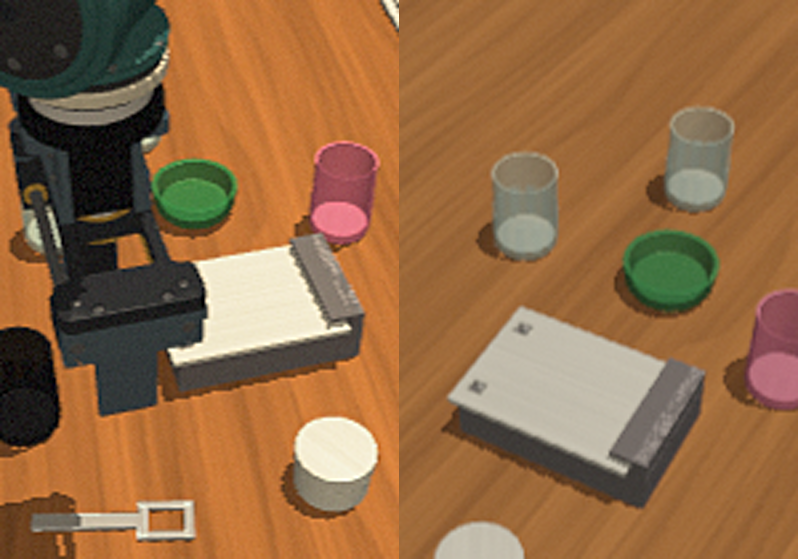

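The cover lies flat under the lip with both pins in the holes. Tumbler_a stands upright at (700,160) in c5, the bystanders are in place, and the arm is clear.

```bash
python3 -c "from cell import env; print(env.sign_off())"
```

```text
the job is handed in; nothing more can be done
None
```

I handed the job in at about 21 s on the robot clock, with the tumbler standing on the shelf and the cover seated on the box. The sign-off reports no verdict.

- **Tumbler:** I lifted it off the cover and set it down upright at about (0.55, 0.265). I lowered it until it touched the shelf before opening the fingers.
- **Cover:** I squared it with a two-finger push on its left side. Then I pushed it from the front under the lip until it dropped over both pins.
- **Seating checks:** The wrist picture showed both pins inside the holes and level with the plate top. A light press of about 18 N on the cover near its front met it at 45 mm, which is the seated top height.
- **Position:** The cover sits about 1.4 mm forward and 2 mm to the right of its exact place. That is within the 3.5 mm limit and the play of the pins, so I left it there.
- **Last view:** The cover looked flat and parallel, tumbler_a was upright, and the arm was clear of everything. The ashtray, tin and opener looked unmoved, and so did the second tumbler; I judged these by eye.
- **Disagreement:** The two fixed cameras differed by about 4–5 mm in y on the tumbler. I used the average, and the wrist view agreed with it within about 2 px.

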